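Shut the tool case and hold the opened combination lock ready over its hasp

TASK

Lock-up time in the stained glass class: lower the tool case's lid fully closed without slamming it, then turn the padlock's dial clockwise, feeling the clicks, until its pointer stands in the notch at the index mark, and after that pull the shackle all the way open. Lift the open lock out of its cradle by the shackle and finish while still holding it there in the gripper, the shackle's bar straight above the staple of the case's hasp and the whole lock still and well clear above the case and everything else. Leave the other things on the bench alone.

Things in the scene. Friction and masses are not known exactly. Their poses are not given: they have to be found in the camera images.
- case: fixed plywood tool case standing on the table, 160 mm deep (its x) x 200 mm wide (its y) x 80 mm high, walls 8 mm; origin at the centre of its underside; the hasp is on its front (-x side), the lid's hinge along the top of its rear (+x) wall. It may stand left or right of the cradle
- lid (a joint): opening angle of the case's lid in rad: 0 closed flat on the case, 1.2 nearly upright. Plywood board 160 x 200 x 8 mm, 0.3 kg; its stiff hinge (0.35 N m friction, a push of 2 to 4 N at the free edge) keeps it where it is left; it can be pushed shut on its outer face. There, 30 mm from the free edge in the middle, stands a knob about 40 mm high
- lid_hinge (a point): midpoint of the lid's hinge line (which runs along the case's y), 80 mm above the table, level with the lid's underside
- lid_edge (a point): middle of the lid's free edge, on the outer (upper) face, 160 mm from the hinge; when closed this face is 88 mm above the table
- staple (a point): middle of the outer bar of the hasp's staple, a steel wire loop 28 mm wide standing 16 mm out from the middle of the case's front, 55 mm above the table
- cradle: fixed wooden holder, 84 x 95 mm, floor 20 mm above the table, with low walls (9 mm front, 8 mm rear, 14 mm sides above that floor) around the lock's body with 1.5 to 2 mm play; origin at the centre of its underside, x pointing away from the shackle
- lock: loose combination padlock lying on its back in the cradle, 0.5 kg in all; dark steel body 64 (x) x 72 (y) x 30 mm (z); origin at the centre of its back (20 mm above the table at the start), z up through the dial, shackle towards its -x. A short white index mark is on the face at the edge next to the shackle. Held up by the shackle's bar and left to swing, it hangs 142 mm below the bar when open
- dial (a joint): dial angle in rad, counter-clockwise positive from above; 0 = its white pointer line points at the index mark (straight to the shackle): only there, within 0.17 rad, is the shackle free. It starts between 0.5 and 1.3, so turn it clockwise. Notches click every 30 degrees (0.52 rad); passing a click takes under 0.1 N m; let go, it stays in its notch
- dial_grip (a point): on the dial's axis at the middle height of its knob, 66 mm above the table in the cradle. The black knob is round, 34 mm in diameter and 24 mm high (top 12 mm above this point), on a flange 52 mm in diameter, 4 mm thick (its top 12 mm below this point), lying on the lock's face; the axis is 4 mm from the lock's origin towards +x
- shackle_slide (a joint): how far the shackle is pulled out of the lock, along the lock's -x, in m: 0 shut, 0.024 at its stop (fully open: the short leg is clear of the body). It slides with 1 to 2 N of friction and stays; locked it gives only 3 mm
- shackle_bar (a point): middle of the shackle's straight cross bar (on its axis), 35 mm above the table in the cradle, 86 mm from the lock's origin along its -x when shut. The U is of 9 mm round steel, 64 mm wide outside, 46 mm inside; the bar's straight middle is 34 mm long along the lock's y; 50 mm of free space lies between bar and lock body, open from above, only the table below
- shackle: the U-shaped steel shackle of the padlock (the part to hold at the end); origin in the lock at mid-thickness, 15 mm above the lock's origin when shut, axes as the lock's
- spool: bystander, to be left alone: solder spool: white flanged reel, 52 mm across, 40 mm high, standing between case and cradle; origin at the centre of its underside
- flux_jar: bystander, to be left alone: round jar, 52 mm across, 60 mm high, standing between case and cradle; origin at the centre of its underside
- brush_pot: bystander, to be left alone: white plastic pot 80 mm across, 75 mm high, with a blue brush leaning in it (130 mm high); origin at the centre of its underside
- cutter: bystander, to be left alone: brass glass cutter lying flat, 130 mm long, 16 mm thick; origin at the centre of its underside
- offcut: bystander, to be left alone: loose piece of green glass, 60 x 35 x 8 mm; origin at the centre of its underside
- patina: bystander, to be left alone: amber bottle, 48 mm across, 110 mm high, behind the jar; origin at the centre of its underside

How it is judged (in metres and radians):
On the way, in this order (a step that is already met when the one before it is completed fails the run):
1. the lid is closed (value of joint lid below 0.05 rad), for 0.2 s.
2. the dial stands in the notch at the index mark, the shackle still shut (value of joint dial between -0.17 and 0.17 rad and value of joint shackle_slide below 0.01 m), for 0.2 s.
3. the shackle is pulled open (value of joint shackle_slide above 0.018 m), for 0.2 s.
At the end, for the whole second after the job is handed in: lid closed (below 0.05 rad), shackle open (more than 18 mm), its bar within 50 mm horizontally of the staple and above 0.2 m, the lock's body origin above 0.15 m, still (under 0.05 m/s), the shackle gripped by the fingers, and the lock touching neither case nor cradle (value of joint lid below 0.05 rad and value of joint shackle_slide above 0.018 m and horizontal distance between shackle_bar and staple below 0.05 m and height (world z) of lock above 0.15 m and height (world z) of shackle_bar above 0.2 m and contact force between the fingers and shackle above 2 N and contact force between lock and case below 0.3 N and contact force between lock and cradle below 0.3 N and linear speed of lock below 0.05 m/s); the arm keeps its last pose, push and grip.
It fails at once if the lid is slammed (swings shut faster than 2.5 rad/s) (velocity of joint lid below -2.5 rad/s).
It fails at once if another thing on the bench is disturbed (moved more than 40 mm) (distance of any of spool, flux_jar, brush_pot, cutter, offcut, patina from where it was at the start of the episode above 0.04 m).
It also fails if it takes over 72 s, if anything falls off the work surface, if the arm or the gripper's body presses on something with over 40 N, if the wrist force passes 120 N, or if a joint passes its speed limit or range.

ROBOT

A 6-joint arm with a two-finger parallel gripper is mounted at the origin on the work surface. World frame = base frame: x ahead of the robot, y to its left, z up, the work surface at z = 0. Lengths are in mm, angles in degrees, forces in N, time in s.
With the tool pointing down it reaches from about 350 to 850 mm from the base axis. Payload 8.1 kg.
Tool frame: the origin (TCP) lies midway between the tips of the shut fingers; the grasp point (between the pads) lies hold_point_z behind it (hold_point_z is the distance from the TCP to the grasp point, in mm); z points along the fingers, x is the direction in which the jaws open and shut, and the axes are right-handed (so a half turn about z gives the same grasp; the last joint's range is limited). The gripper opens to 85 mm and grips with 20 to 120 N. Pads are 22 mm wide; open, the fingers measure 114 mm over their backs; the gripper's body (76 mm by 85 mm) begins 54 mm behind the grasp point. The pads swing forward as they close: fully open they stand 13 mm farther back than shut.
Start: joints at [68.904, 7.471, 85.268, -0, 87.261, -4.893], TCP at [167.405, 576.178, 231.292] pointing down, gripper open.
Joint ranges: [-169.43, 169.43], [-51.17, 129.36], [1.28, 143.12], [-76.62, 256.62], [0, 156.53], [-152.29, 152.29]. Speed limits (degrees/s): [136.94, 136.94, 159.86, 180, 180, 180].

INTERFACE

Orientations are given as [roll, pitch, yaw] about the fixed x, y, z axes, in that order (R = Rz(yaw) Ry(pitch) Rx(roll)).
In Python, from bench import * gives the robot as it stands.
- The arm moves only by the shell command python3 -m pendant 'ROWS' [OPENING] [FORCE]. ROWS is JSON, a list that holds one entry, the list of rows, each a list of 4 numbers: the shift along the tool's x, y, z normalised to -1 to 1, where 1 is 0.02 m, then the turn about the tool's z normalised to -1 to 1, where 1 is 0.08 rad. A call has exactly 10 rows; each row shifts and turns the pose as measured when the row begins, along the tool's axes as they then stand; what a row does not reach is not made up. A row lasts 1/12 s, in which the tool goes at most 41.7 mm and 7.16 degrees, less where a joint would pass 70% of its speed; a pose out of reach is approached as far as the arm can. A call with a number of a shift or a turn outside -1 to 1 is refused whole. A call with a gripper value outside its range is refused whole. OPENING is the gripper's target within -1 to 1 (fully open at 1, half-way at 0, shut at -1), set as the call begins (- or left out, the last holds). The fingers move at their own pace and stop on an object; FORCE is the grip in N (left out, the last holds). Time passes only in rows, so rows that do not move let the fingers close, or fill a call up. It gives the time, the measured TCP pose, the force and the opening at its end, in the units of the state.
- sense(): the state, without advancing time (a new reading comes with each control period).
- snapshot(name): name is "scene" or "top" or "wrist"; returns the picture (384x512x3 uint8, red, green, blue); there is no depth.
- calibration(name): a dict with "mtx" (3x3 intrinsics, pixels), "D" ([k1, k2, p1, p2, k3] as OpenCV has them; the pictures are not rectified), "world_to_cam" (4x4, takes a point from world to camera coordinates); the wrist camera has in their place "hand_eye" (4x4, takes a point from camera to tool coordinates, whose origin is the TCP and whose axes are the tool frame's). Camera axes: x right, y down, z forward; pixel columns grow to the right and rows downward; lengths in mm; the calibration is good to about 2 mm. A picture is of the moment at which its call begins: read the wrist's pose just before it. calibration takes no time and is no camera call.
- hand_in(): hands the job in, once; it reports no verdict.
The state is a dict: "time": time; "joint_pos": joint angles; "qd": joint speeds; "joint_efforts": joint torques, N m; "tool_pos": TCP position; "tcp_rot": TCP orientation; "ft_force": force on the tool from outside, world axes, zero at the start; "wrist_torque": the same for the moment, N m; "finger_gap": finger opening in mm.
Only numpy, scipy, OpenCV 4.12 (cv2) and the standard library are available. Lean on these libraries where they do the work, as an engineer would, in place of code of your own. Each camera call takes 0.05 s, during which the arm holds its last target.

## Working session

There is one attempt and no reset: what is moved stays moved. The work goes in short steps, Python scripts to look and compute and a shell command to move; the robot and the scene stay as the last step left them, time stands still between calls to the robot, and variables do not carry over. Pictures are saved under pics/ and viewed, and the job is handed in when it is done.

```bash
ls; mkdir -p pics; python3 - <<'E'
from bench import *
import cv2
s=sense(); print(s)
for n in ["scene","top","wrist"]:
    cv2.imwrite(f"pics/{n}0.png",cv2.cvtColor(snapshot(n),cv2.COLOR_RGB2BGR)); c=calibration(n); print(n,c)
E
```

```text
pics
{'time': 0.0, 'joint_pos': array([ 6.89031294e+01,  7.51460545e+00,  8.53285570e+01,  6.80565984e-04,
        8.72623760e+01, -4.89214639e+00]), 'qd': array([ 0.04337205, -0.05477528, -0.01324705, -0.09369903,  0.08429627,
       -0.04244121]), 'joint_efforts': array([-1.56065755e-03, -5.69420886e+01, -5.00536501e+01, -2.17478901e-04,
        1.52846082e-02,  2.68483979e-05]), 'tool_pos': array([167.20965571, 575.66007404, 230.25660246]), 'tcp_rot': array([-1.79990322e+02,  1.05095986e-01,  7.37952516e+01]), 'ft_force': array([-0.46671205,  0.02184289, -0.48092835]), 'wrist_torque': array([-0.05163202, -0.01344365,  0.04246843]), 'finger_gap': 85.74294390695248}
scene {'mtx': array([[357.80857846,   0.        , 259.0199128 ],
       [  0.        , 357.80857846, 192.06346916],
       [  0.        ,   0.        ,   1.        ]]), 'D': array([0.00602851, 0.        , 0.        , 0.        , 0.        ]), 'world_to_cam': array([[ 4.48660408e-01,  8.93646988e-01, -9.94477105e-03,
        -2.26829332e+02],
       [ 7.56163966e-01, -3.85520527e-01, -5.28762687e-01,
        -3.51410466e+
[... 667 characters left out ...]
     1.07561944e+03],
       [ 0.00000000e+00,  0.00000000e+00,  0.00000000e+00,
         1.00000000e+00]])}
wrist {'mtx': array([[345.25209485,   0.        , 253.83181645],
       [  0.        , 345.25209485, 187.46593476],
       [  0.        ,   0.        ,   1.        ]]), 'D': array([0.0281695, 0.       , 0.       , 0.       , 0.       ]), 'hand_eye': array([[ 9.99999776e-01, -1.00351455e-04,  6.61109835e-04,
        -2.70723946e-01],
       [-1.07104766e-04,  9.51872425e-01,  3.06494495e-01,
        -7.93077420e+01],
       [-6.60049390e-04, -3.06494497e-01,  9.51872201e-01,
        -1.41900276e+02],
       [ 0.00000000e+00,  0.00000000e+00,  0.00000000e+00,
         1.00000000e+00]])}
```

View pics/scene0.png

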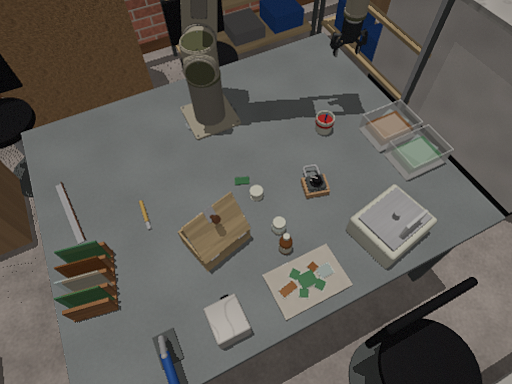

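View pics/top0.png

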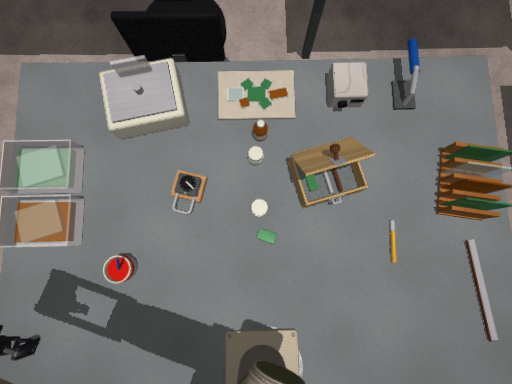

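View pics/wrist0.png

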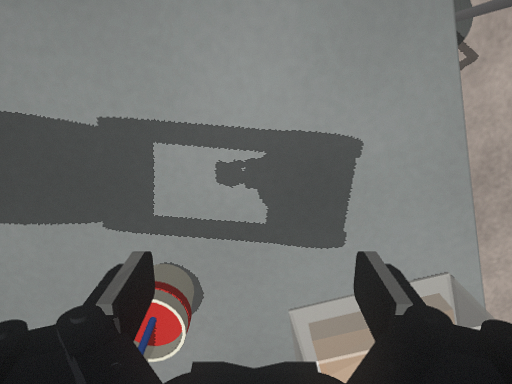

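```bash
python3 -c "
import bench
print([n for n in dir(bench) if not n.startswith('__')]); print(getattr(bench,'hold_point_z',None))"
```

```text
['PlanningError', 'calibration', 'hand_in', 'hold_point_z', 'sense', 'snapshot']
18.700000000000003
```

```bash
cat > h.py <<'E'
from bench import *
import cv2, numpy as np
from scipy.spatial.transform import Rotation as R
def cam(n,s=None):
    c=calibration(n)
    if n=="wrist":
        s=s or sense()
        T=np.eye(4);T[:3,:3]=R.from_euler('xyz',s['tcp_rot'],degrees=True).as_matrix();T[:3,3]=s['tool_pos']
        W=np.linalg.inv(T@c['hand_eye'])
    else: W=c['world_to_cam']
    return c['mtx'],c['D'],W
def ray(n,px,s=None,C=None):
    K,D,W=C or cam(n,s)
    u=cv2.undistortPoints(np.array([[px]],float),K,D)[0,0]
    d=W[:3,:3].T@np.array([u[0],u[1],1]); o=-W[:3,:3].T@W[:3,3]
    return o,d/np.linalg.norm(d)
def onz(n,px,z,s=None,C=None):
    o,d=ray(n,px,s,C); return o+d*(z-o[2])/d[2]
def cross(r1,r2):
    A=np.stack([r1[1],-r2[1]],1); t=np.linalg.lstsq(A,r2[0]-r1[0],rcond=None)[0]
    a=r1[0]+t[0]*r1[1];b=r2[0]+t[1]*r2[1]; return (a+b)/2,np.linalg.norm(a-b)
def proj(n,P,s=None,C=None):
    K,D,W=C or cam(n,s)
    return cv2.projectPoints(np.atleast_2d(P).astype(float),cv2.Rodrigues(W[:3,:3])[0],W[:3,3],K,D)[0][:,0]
def snap(n,name):
    s=sense(); im=cv2.cvtColor(snapshot(n),cv2.COLOR_RGB2BGR); cv2.imwrite(f"pics/{name}.png",im); return im,s
def crop(im,x0,y0,x1,y1,k,name):
    cv2.imwrite(f"pics/{name}.png",cv2.resize(im[y0:y1,x0:x1],None,fx=k,fy=k,interpolation=cv2.INTER_CUBIC))
E
python3 - <<'E'
from h import *
t=cv2.imread("pics/top0.png");s=cv2.imread("pics/scene0.png")
crop(t,160,100,400,260,3.3,"t_c"); crop(s,170,150,340,280,4.5,"s_c")
E
```

```text
(no output)
```

View pics/t_c.png

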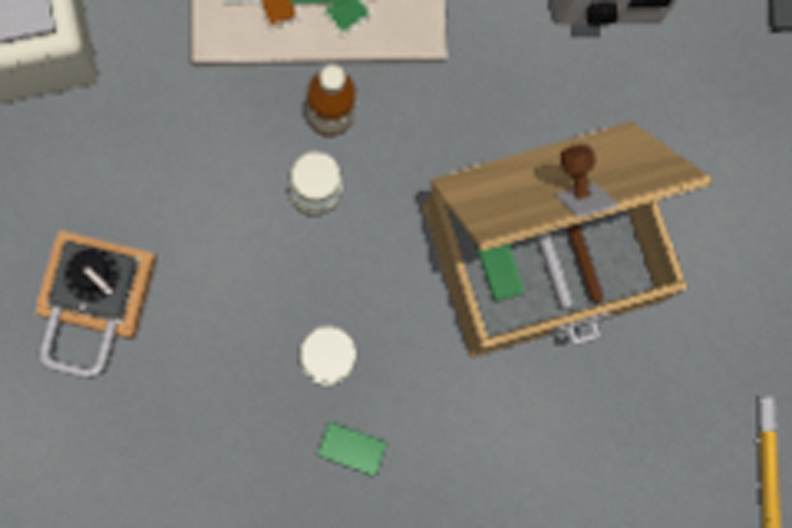

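View pics/s_c.png

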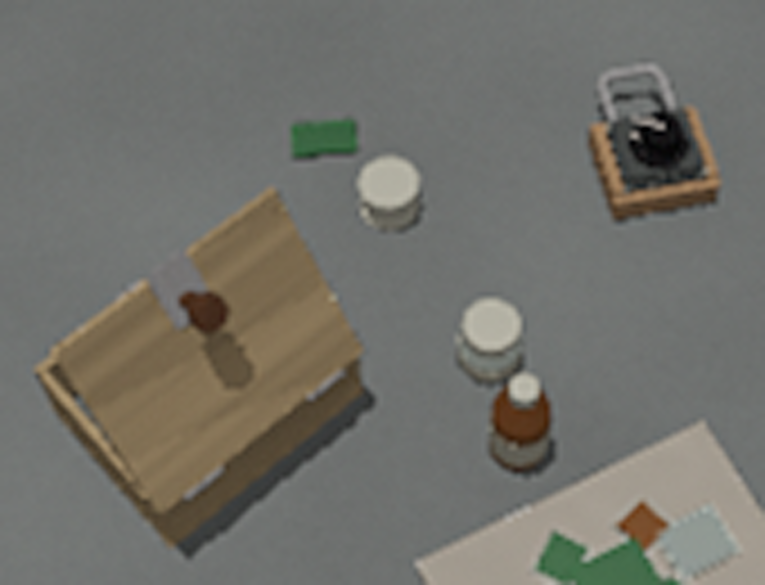

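```bash
python3 - <<'E'
from h import *
np.set_printoptions(precision=1,suppress=True)
t=lambda x,y:(160+x/3.3+0.35-.5,100+y/3.3+.35-.5)
sc=lambda x,y:(170+x/4.5-.4,150+y/4.5-.4)
P=lambda n,p,z:print(n,onz("top",t(*p),z))
P("case FL",(475,347),80);P("case FR",(686,284),80);P("staple",(592,322),55)
r=lambda a,b:cross(ray("top",t(*a)),ray("scene",sc(*b)))
for n,a,b in [("lid edge +y",(481,247),(275,190)),("lid edge -y",(710,179),(55,355)),("knob top",(577,155),(207,310)),("dial top",(92,272),(658,133))]: print(n,r(a,b))
P("bar l",(45,362),35);P("bar r",(97,376),35);P("bar m",(72,372),35);P("dial",(92,274),78);P("index",(83,307),50);P("body BL",(65,243),50);P("body BR",(133,253),50);P("body FR",(121,322),50);P("body FL",(50,305),50)
P("cradle a",(60,232),30);P("cradle b",(155,255),30);P("cradle c",(133,335),30);P("cradle d",(38,310),30)
P("spool",(328,353),40);P("jar",(316,175),60);P("patina",(333,78),110);P("offcut",(352,448),8)
P("pot",(-140+0,560),75)
E
```

```text
case FL [ 479.5 -137.9   80. ]
case FR [ 534.4 -335.5   80. ]
staple [ 504.2 -252.7   55. ]
lid edge +y (array([ 546.7, -125.7,  210.2]), np.float64(4.146859253048816))
lid edge -y (array([ 600.1, -317.1,  209.8]), np.float64(3.826680094741274))
knob top (array([ 620.3, -208.5,  217.1]), np.float64(0.6871445875904107))
dial top (array([559.1, 217.3,  70.1]), np.float64(2.5995660335448463))
bar l [479.1 266.1  35. ]
bar r [464.6 216.7  35. ]
bar m [469.  240.4  35. ]
dial [555.2 214.6  78. ]
index [528.9 227.9  50. ]
body BL [591.2 245.8  50. ]
body BR [580.2 180.9  50. ]
body FR [513.8 191.9  50. ]
body FL [531.5 259.   50. ]
cradle a [606.7 254.9  30. ]
cradle b [582.  162.6  30. ]
cradle c [504.  183.5  30. ]
cradle d [530.1 274.8  30. ]
spool [481.5  -3.4  40. ]
jar [651.1   4.6  60. ]
patina [729.7 -12.6 110. ]
offcut [392.6 -25.1   8. ]
pot [301.4 416.6  75. ]
```

```bash
python3 -m pendant '[[[-0.57,1,-0.1,0],[-0.57,1,-0.1,0],[-0.57,1,-0.1,0],[-0.57,1,-0.1,0],[-0.57,1,-0.1,0],[-0.57,1,-0.1,0],[-0.57,1,-0.1,0],[-0.57,1,-0.1,0],[-0.57,1,-0.1,0],[-0.57,1,-0.1,0]]]' -1
```

```text
time: 0.98
tool_pos: [328.8, 404.4, 246.1]
tcp_rot: [-179.8, 0.5, 74.3]
ft_force: [-0.3, 0.1, 0.1]
finger_gap: -0.2
```

```bash
python3 -m pendant '[[[-0.57,1,-0.1,0],[-0.57,1,-0.1,0],[-0.57,1,-0.1,0],[-0.57,1,-0.1,0],[-0.57,1,-0.1,0],[-0.57,1,-0.1,0],[-0.57,1,-0.1,0],[-0.57,1,-0.1,0],[-0.57,1,-0.1,0],[-0.3,0.5,0,0]]]'
python3 - <<'E'
from h import *
im,s=snap("wrist","w1"); print(s['tool_pos'],s['tcp_rot'],s['qd'].max())
cv2.imwrite("pics/w1b.png",cv2.resize(im,None,fx=1.5,fy=1.5,interpolation=cv2.INTER_CUBIC))
import pickle; pickle.dump(s,open("w1.pkl","wb"))
E
```

```text
time: 1.82
tool_pos: [488.6, 237.1, 262.6]
tcp_rot: [-179.6, 0.7, 74.2]
ft_force: [-0.4, 0.3, -0.1]
finger_gap: 0.0
[488.64189835 237.09832649 262.55962424] [-179.63540216    0.71505501   74.1783188 ] 6.27841839994752
```

View pics/w1b.png

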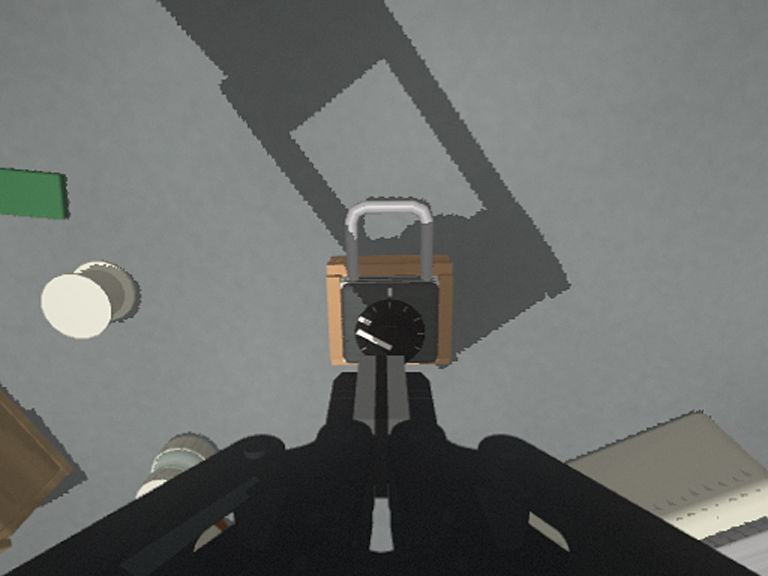

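```bash
python3 - <<'E'
from h import *
im=cv2.imread("pics/w1.png"); crop(im,210,120,310,255,4.4,"w1c")
E
```

```text
(no output)
```

View pics/w1c.png

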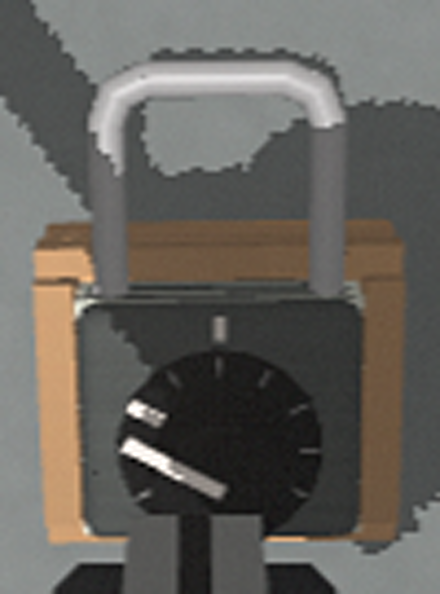

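```bash
python3 - <<'E'
from h import *
import pickle
np.set_printoptions(precision=1,suppress=True)
s=pickle.load(open("w1.pkl","rb"));C=cam("wrist",s)
w=lambda x,y:(210+x/4.4-.4,120+y/4.4-.4)
for n,p,z in [("bar",(219,77),35),("barl",(130,80),35),("barr",(300,78),35),("index",(220,328),50),("flange c",(220,452),54),("faceFL",(78,303),50),("faceFR",(362,302),50),("faceBL",(84,532),50),("faceBR",(360,532),50)]:
    print(n,onz("wrist",w(*p),z,C=C))
E
```

```text
bar [471.6 245.1  35. ]
barl [466.5 224.   35. ]
barr [477.2 264.1  35. ]
index [529.  229.4  50. ]
flange c [559.3 221.   54. ]
faceFL [513.4 197.6  50. ]
faceFR [531.9 264.6  50. ]
faceBL [573.  180.8  50. ]
faceBR [591.9 249.2  50. ]
```

```bash
cat >> h.py <<'E'
def plan(goal,turns=(),yaw_end=None,step=18):
    s=sense();p=s['tool_pos'];y=s['tcp_rot'][2];d=np.array(goal)-p
    n=max(1,int(np.ceil(np.linalg.norm(d)/step)))
    k=np.zeros(n)
    if yaw_end is not None:
        tot=np.radians(y-yaw_end)/0.08
        i=0
        k=np.zeros(max(n,int(np.ceil(abs(tot)))));k[:int(abs(tot))]=np.sign(tot)
        if abs(tot)%1>1e-3:k[int(abs(tot))]=np.sign(tot)*(abs(tot)%1)
    print("at",p.round(1),"yaw",round(y,1),"delta",d.round(1),"rows",len(k))
    for i in range(len(k)):
        c,sn=np.cos(np.radians(y)),np.sin(np.radians(y))
        v=d/len(k)/20
        print([round(float(x),2)+0. for x in (c*v[0]+sn*v[1],sn*v[0]-c*v[1],-v[2],k[i])],end=" ")
        y-=np.degrees(k[i]*.08)
    print()
E
python3 -c "
from h import *
plan((576,-166,245),yaw_end=45,step=21)"
```

```text
at [489.2 236.2 262.2] yaw 74.1 delta [  86.8 -402.2  -17.2] rows 20
[-0.91, 0.48, 0.04, 1.0] [-0.87, 0.55, 0.04, 1.0] [-0.82, 0.62, 0.04, 1.0] [-0.77, 0.69, 0.04, 1.0] [-0.71, 0.74, 0.04, 1.0] [-0.65, 0.8, 0.04, 1.0] [-0.58, 0.85, 0.04, 0.35] [-0.56, 0.86, 0.04, 0.0] [-0.56, 0.86, 0.04, 0.0] [-0.56, 0.86, 0.04, 0.0] [-0.56, 0.86, 0.04, 0.0] [-0.56, 0.86, 0.04, 0.0] [-0.56, 0.86, 0.04, 0.0] [-0.56, 0.86, 0.04, 0.0] [-0.56, 0.86, 0.04, 0.0] [-0.56, 0.86, 0.04, 0.0] [-0.56, 0.86, 0.04, 0.0] [-0.56, 0.86, 0.04, 0.0] [-0.56, 0.86, 0.04, 0.0] [-0.56, 0.86, 0.04, 0.0]
```

```bash
python3 -m pendant '[[[-0.9,0.5,0,1],[-0.87,0.55,0,1],[-0.82,0.62,0,1],[-0.77,0.69,0,1],[-0.71,0.75,0,1],[-0.65,0.8,0,1],[-0.58,0.85,0,0.35],[-0.56,0.86,0,0],[-0.56,0.86,0,0],[-0.56,0.86,0,0]]]'
python3 -m pendant '[[[-0.56,0.86,0,0],[-0.56,0.86,0,0],[-0.56,0.86,0,0],[-0.56,0.86,0,0],[-0.56,0.86,0,0],[-0.56,0.86,0,0],[-0.56,0.86,0,0],[-0.5,0.8,0,0],[-0.3,0.5,0,0],[0,0,0,0]]]'
python3 - <<'E'
from h import *
im,s=snap("wrist","w2"); print(s['tool_pos'],s['tcp_rot'],abs(s['qd']).max())
cv2.imwrite("pics/w2b.png",cv2.resize(im,None,fx=1.5,fy=1.5,interpolation=cv2.INTER_CUBIC))
plan((576,-166,245),step=21)
E
```

```text
time: 2.7
tool_pos: [526.8, 35.0, 259.2]
tcp_rot: [-179.6, 1.0, 43.9]
ft_force: [1.0, 0.4, 0.6]
finger_gap: -0.0
time: 3.53
tool_pos: [559.1, -138.7, 255.2]
tcp_rot: [-179.1, 1.1, 44.0]
ft_force: [0.2, 0.2, -0.3]
finger_gap: -0.1
[ 559.14275166 -138.6853574   255.18781296] [-179.13272181    1.08749719   44.00023034] 1.3243140944645204
at [ 559.  -137.6  255.1] yaw 44.0 delta [ 17.  -28.4 -10.1] rows 2
[-0.19, 0.81, 0.25, 0.0] [-0.19, 0.81, 0.25, 0.0]
```

View pics/w2b.png

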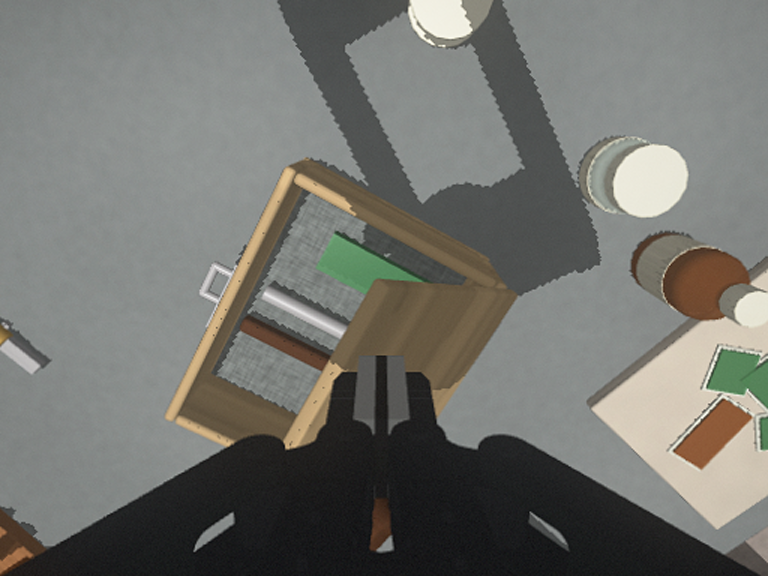

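```bash
python3 - <<'E'
from h import *
import pickle
np.set_printoptions(precision=1,suppress=True)
s=sense(); s['tool_pos']=np.array([559.14,-138.69,255.19]); s['tcp_rot']=np.array([-179.1327,1.0875,44.0])
pickle.dump(s,open("w2.pkl","wb"));C=cam("wrist",s)
w=lambda x,y:(x/1.5-.17,y/1.5-.17)
for n,p,z in [("FL",(292,165),80),("FR",(167,417),80),("staple",(206,279),55),("hinge+y",(517,292),84),("rearL",(500,283),80)]:
    print(n,onz("wrist",w(*p),z,C=C))
t=lambda x,y:(160+x/3.3+0.35-.5,100+y/3.3+.35-.5)
print(cross(ray("wrist",w(382,281),C=C),ray("top",t(481,247))))
E
```

```text
FL [ 481.2 -140.5   80. ]
FR [ 532.2 -331.6   80. ]
staple [ 487.3 -245.2   55. ]
hinge+y [636.2 -99.6  84. ]
rearL [ 625.6 -103.4   80. ]
(array([ 551.2, -131.9,  181.7]), np.float64(1.4680574729462086))
```

```bash
python3 -m pendant '[[[-0.2,0.8,0.4,0],[-0.2,0.8,0.4,0],[0,0,0.5,0],[0,0,0.5,0],[0,0,0.3,0],[0,0,0.3,0],[0,0,0.3,0],[0,0,0.3,0],[0,0,0.3,0],[0,0,0.3,0]]]'
```

```text
time: 4.42
tool_pos: [575.2, -156.4, 180.9]
tcp_rot: [-179.2, 0.8, 44.4]
ft_force: [0.1, 0.4, 2.1]
finger_gap: -0.2
```

```bash
python3 -m pendant '[[[0,0,0.3,0],[0,0,0.3,0],[0,0,0.3,0],[-0.1,-0.05,0.3,0],[-0.13,-0.07,0.3,0],[-0.13,-0.07,0.3,0],[-0.13,-0.07,0.3,0],[-0.13,-0.07,0.3,0],[-0.13,-0.07,0.3,0],[-0.13,-0.07,0.3,0]]]'
```

```text
time: 5.25
tool_pos: [553.1, -162.7, 115.4]
tcp_rot: [-179.2, 0.8, 44.4]
ft_force: [0.7, -0.1, 0.9]
finger_gap: 0.1
```

```bash
python3 -m pendant '[[[-0.1,-0.05,0.25,0],[-0.1,-0.05,0.25,0],[-0.1,-0.05,0.2,0],[0,0,0.2,0],[0,0,0.15,0],[0,0,0.15,0],[0,0,0.15,0],[0,0,0.1,0],[0,0,0.1,0],[0,0,0.1,0]]]'
```

```text
time: 6.08
tool_pos: [544.4, -165.1, 88.4]
tcp_rot: [-179.1, 0.9, 44.4]
ft_force: [-10.0, 3.9, 17.9]
finger_gap: 0.0
```

```bash
python3 -m pendant '[[[0,0,-0.5,0],[0,0,-1,0],[0,0,-1,0],[0,0,-1,0],[0,0,-1,0],[0,0,-1,0],[0.7,-0.72,0,0],[0.7,-0.72,0,0],[0.7,-0.72,0,0],[0.7,-0.72,0,0]]]' 0.36 25
python3 - <<'E'
from h import *
im,s=snap("top","t2"); crop(im,270,110,390,220,5,"t2c")
plan((557,221,185),yaw_end=45,step=21)
E
```

```text
time: 6.92
tool_pos: [547.4, -85.9, 206.7]
tcp_rot: [-179.3, 0.8, 44.1]
ft_force: [0.5, 0.3, -0.1]
finger_gap: 58.0
at [547.5 -82.3 206.9] yaw 44.2 delta [  9.5 303.3 -21.9] rows 15
[0.73, -0.7, 0.07, -0.16] [0.74, -0.69, 0.07, 0.0] [0.74, -0.69, 0.07, 0.0] [0.74, -0.69, 0.07, 0.0] [0.74, -0.69, 0.07, 0.0] [0.74, -0.69, 0.07, 0.0] [0.74, -0.69, 0.07, 0.0] [0.74, -0.69, 0.07, 0.0] [0.74, -0.69, 0.07, 0.0] [0.74, -0.69, 0.07, 0.0] [0.74, -0.69, 0.07, 0.0] [0.74, -0.69, 0.07, 0.0] [0.74, -0.69, 0.07, 0.0] [0.74, -0.69, 0.07, 0.0] [0.74, -0.69, 0.07, 0.0]
```

View pics/t2c.png

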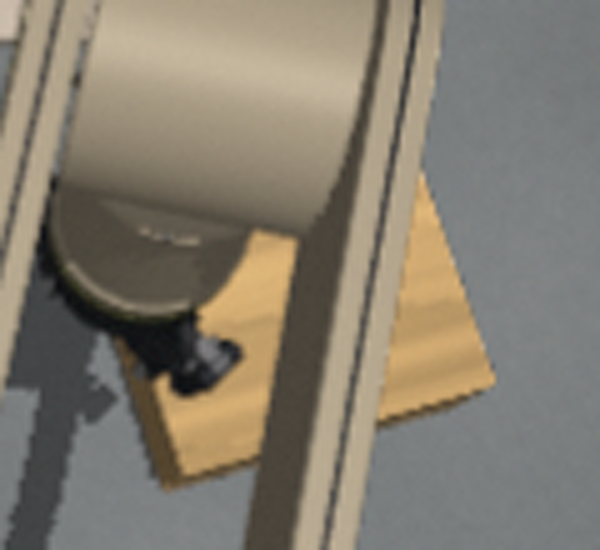

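```bash
python3 -m pendant '[[[0.74,-0.69,0,0],[0.74,-0.69,0,0],[0.74,-0.69,0,0],[0.74,-0.69,0,0],[0.74,-0.69,0,0],[0.74,-0.69,0,0],[0.74,-0.69,0,0],[0.74,-0.69,0,0],[0.74,-0.69,0,0],[0.74,-0.69,0,0]]]'
python3 -m pendant '[[[0.74,-0.69,0,0],[0.74,-0.69,0,0],[0.74,-0.69,0,0],[0.6,-0.56,0,0],[0.3,-0.3,0.2,0],[0,0,0.3,0],[0,0,0.3,0],[0,0,0.2,0],[0,0,0,0],[0,0,0,0]]]'
python3 - <<'E'
from h import *
import pickle
im,s=snap("wrist","w3"); print(s['tool_pos'],s['tcp_rot'],abs(s['qd']).max()); pickle.dump(s,open("w3.pkl","wb"))
cv2.imwrite("pics/w3b.png",cv2.resize(im,None,fx=1.5,fy=1.5,interpolation=cv2.INTER_CUBIC))
im,s=snap("scene","s3"); crop(im,170,150,340,280,4.5,"s3c")
E
```

```text
time: 7.8
tool_pos: [558.3, 127.2, 208.8]
tcp_rot: [-179.4, 0.7, 44.2]
ft_force: [-0.1, -0.1, -0.6]
finger_gap: 57.8
time: 8.63
tool_pos: [561.4, 218.5, 185.8]
tcp_rot: [-179.3, 0.8, 44.4]
ft_force: [0.4, 0.5, -0.0]
finger_gap: 58.3
[561.39307482 218.4580702  185.81912362] [-179.33198784    0.75177286   44.41448468] 1.1024532501341704
```

View pics/w3b.png

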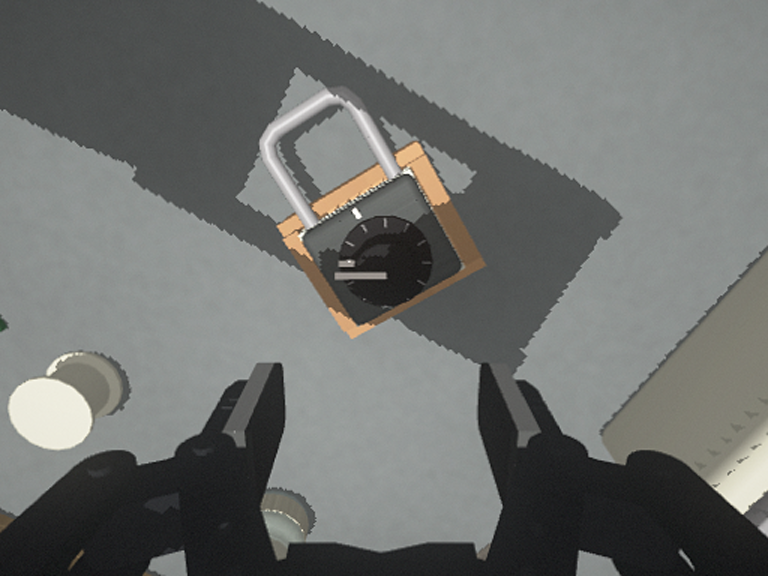

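View pics/s3c.png

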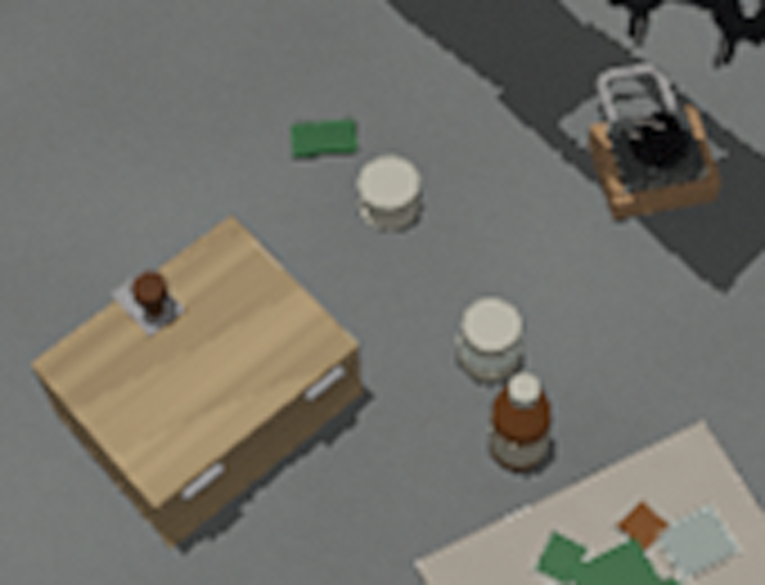

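```bash
python3 - <<'E'
from h import *
import pickle
np.set_printoptions(precision=1,suppress=True)
s=pickle.load(open("w3.pkl","rb"));C=cam("wrist",s)
im=cv2.imread("pics/w3.png"); crop(im,160,40,340,240,4,"w3c")
w=lambda x,y:(x/1.5-.17,y/1.5-.17)
for n,p,z in [("flange",(387,261),54),("index",(357,213),50),("bar",(300,118),35)]:
    print(n,onz("wrist",w(*p),z,C=C))
E
```

```text
flange [559.2 222.3  54. ]
index [529.5 229.3  50. ]
bar [473.2 242.5  35. ]
```

View pics/w3c.png

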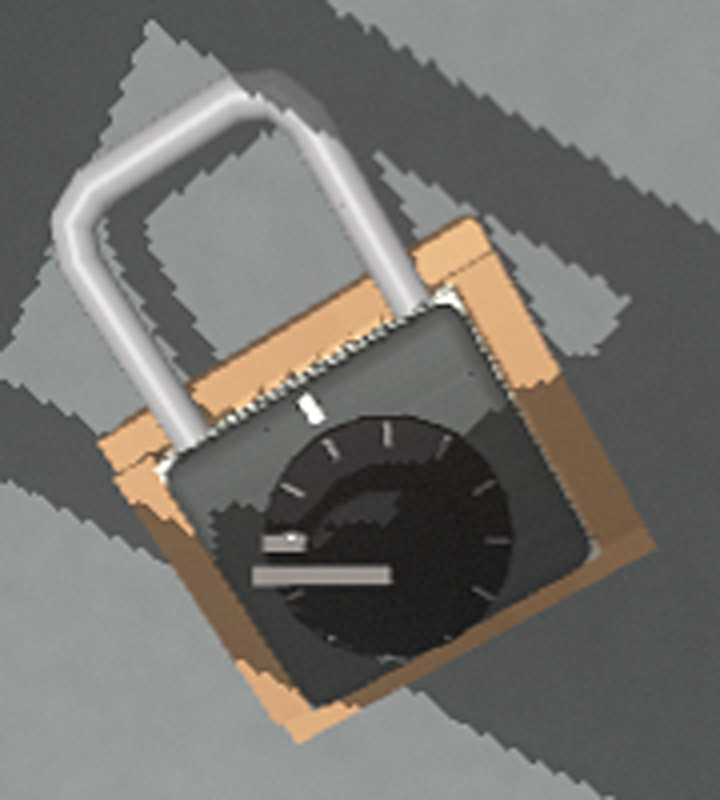

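```bash
python3 - <<'E'
from h import *
s=sense();M=R.from_euler('xyz',s['tcp_rot'],degrees=True).as_matrix();print(M[:,2].round(4))
d=M.T@(np.array([558.5,222,57])-s['tool_pos']);print(d.round(1),s['tool_pos'].round(1))
E
```

```text
[-1.720e-02 -7.000e-04 -9.999e-01]
[  1.9  -3.1 129.2] [561.5 218.6 186.2]
```

```bash
python3 -m pendant '[[[0.1,-0.15,0.6,0],[0,0,0.9,0],[0,0,0.9,0],[0,0,0.9,0],[0,0,0.8,0],[0,0,0.7,0],[0,0,0.5,0],[0,0,0.3,0],[0,0,0.2,0],[0,0,0,0]]]'
python3 - <<'E'
from h import *
s=sense();M=R.from_euler('xyz',s['tcp_rot'],degrees=True).as_matrix();print(M[:,2].round(4))
d=M.T@(np.array([558.5,222,57])-s['tool_pos']);print(d.round(1),s['tool_pos'].round(1))
im,s=snap("wrist","w4"); cv2.imwrite("pics/w4b.png",cv2.resize(im,None,fx=1.5,fy=1.5))
E
```

```text
time: 9.57
tool_pos: [560.5, 221.6, 63.5]
tcp_rot: [-179.5, 0.4, 44.2]
ft_force: [0.5, -0.1, 1.3]
finger_gap: 57.9
[-0.0118  0.0012 -0.9999]
[-1.1 -1.6  6.5] [560.5 221.6  63.5]
```

View pics/w4b.png

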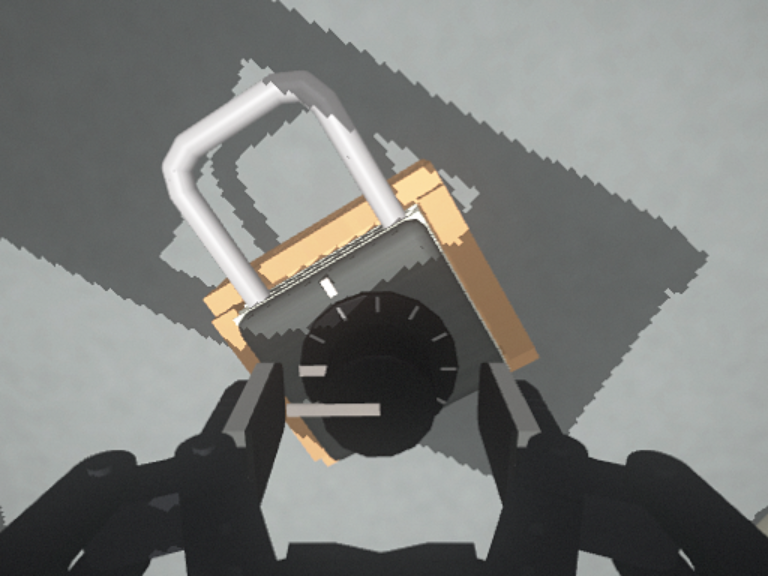

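```bash
python3 - <<'E'
from h import *
np.set_printoptions(precision=1,suppress=True)
s=sense();C=cam("wrist",s)
w=lambda x,y:(x/1.5-.17,y/1.5-.17)
for n,p,z in [("fl L",(302,368),54),("fl R",(457,366),54),("fl top",(379,291),54),("pivot end of pointer",(380,410),78),("tcp axis",(381,400),78)]:
    print(n,onz("wrist",w(*p),z,C=C))
M=R.from_euler('xyz',s['tcp_rot'],degrees=True).as_matrix()
for p in [(302,368),(457,366),(379,291)]: print(M.T@(onz("wrist",w(*p),54,C=C)-s['tool_pos']))
print(M.T@(onz("wrist",w(380,410),78,C=C)-s['tool_pos']), s['tool_pos'])
E
```

```text
fl L [541.5 203.7  54. ]
fl R [577.  239.5  54. ]
fl top [541.  240.2  54. ]
pivot end of pointer [560.4 221.   78. ]
tcp axis [558.4 223.4  78. ]
[-26.3  -0.5  10.3]
[24.1 -1.4  9.9]
[ -1.2 -27.   10.3]
[ -0.8   0.1 -13.9] [560.8 221.7  64.1]
```

```bash
python3 -m pendant '[[[-0.06,-0.05,0.2,0],[0,0,0.1,0],[0,0,0.05,0],[0,0,0,0],[0,0,0,0],[0,0,0,0],[0,0,0,0],[0,0,0,0],[0,0,0,0],[0,0,0,0]]]'
python3 -m pendant '[[[0,0,0,0],[0,0,0,0],[0,0,0,0],[0,0,0,0],[0,0,0,0],[0,0,0,0],[0,0,0,0],[0,0,0,0],[0,0,0,0],[0,0,0,0]]]' -0.6 30
```

```text
time: 10.45
tool_pos: [562.4, 222.6, 61.3]
tcp_rot: [-179.7, -0.0, 44.2]
ft_force: [-0.7, 0.0, 0.3]
finger_gap: 58.0
time: 11.28
tool_pos: [561.4, 221.4, 61.8]
tcp_rot: [-179.7, 0.2, 44.2]
ft_force: [0.1, -1.1, 1.4]
finger_gap: 32.9
```

```bash
python3 -m pendant '[[[0,0,0,0.5],[0,0,0,0.8],[0,0,0,1],[0,0,0,1],[0,0,0,1],[0,0,0,1],[0,0,0,1],[0,0,0,1],[0,0,0,0.5],[0,0,0,0]]]'
python3 - <<'E'
from h import *
s=sense(); print(s['tool_pos'],s['tcp_rot'],s['wrist_torque'],s['ft_force'],s['joint_pos'][5])
im,s=snap("wrist","w5"); cv2.imwrite("pics/w5b.png",cv2.resize(im,None,fx=1.5,fy=1.5))
E
```

```text
time: 12.12
tool_pos: [561.1, 221.3, 61.8]
tcp_rot: [-179.9, 0.4, 6.7]
ft_force: [-1.1, -1.1, 0.9]
finger_gap: 32.9
[561.10091894 221.28722096  61.79045171] [-179.90715563    0.38225866    6.71339603] [-0.10200456  0.07777268  0.00527469] [-1.0575127  -1.08342614  0.90328852] 9.789549979206868
```

View pics/w5b.png

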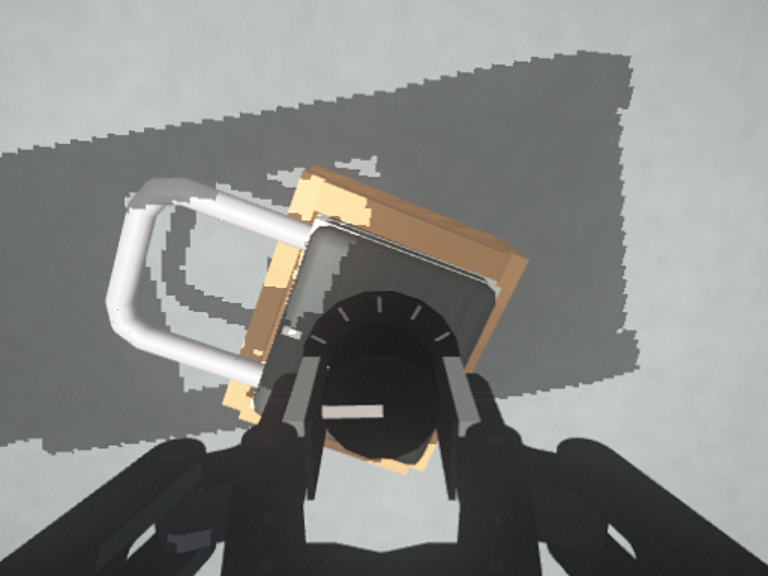

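```bash
python3 -m pendant '[[[0,0,0,0.5],[0,0,0,1],[0,0,0,1],[0,0,0,1],[0,0,0,0.8],[0,0,0,0.3],[0,0,0,0.1],[0,0,0,0],[0,0,0,0],[0,0,0,0]]]'
python3 - <<'E'
from h import *
s=sense(); print(s['tool_pos'],s['tcp_rot'],s['wrist_torque'],s['ft_force'],s['joint_pos'][5])
im,s=snap("wrist","w6"); cv2.imwrite("pics/w6b.png",cv2.resize(im,None,fx=1.5,fy=1.5))
E
```

```text
time: 13.0
tool_pos: [560.9, 221.3, 61.8]
tcp_rot: [179.9, 0.4, -14.6]
ft_force: [-0.9, -0.3, 0.5]
finger_gap: 33.0
[560.94151822 221.27443901  61.81360688] [179.92832251   0.401841   -14.62431521] [-0.1034767   0.03977655 -0.07113937] [-0.94241254 -0.34253697  0.45034965] 31.139579147180847
```

View pics/w6b.png

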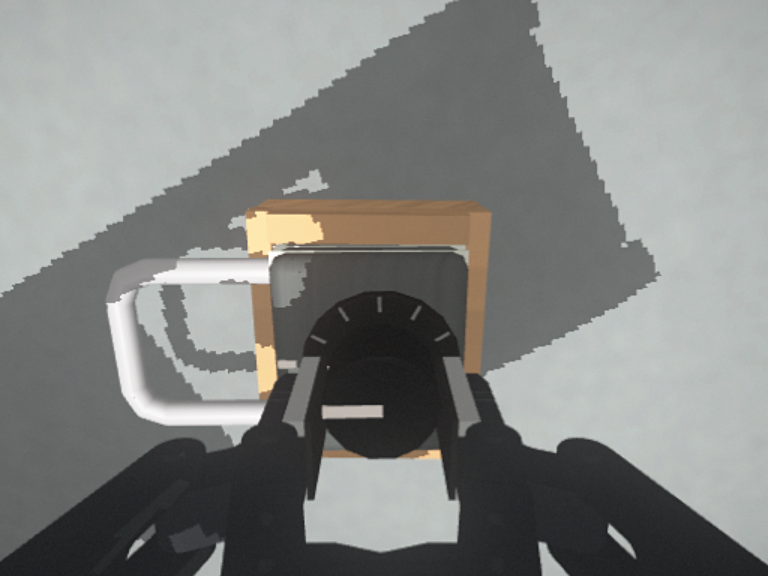

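```bash
python3 -m pendant '[[[0,0,0,0],[0,0,0,0],[0,0,0,0],[0,0,-0.4,0],[0,0,-0.8,0],[0,0,-1,0],[-0.5,0,-0.8,0],[-1,0,0,0],[-1,0,0,0],[-1,0,0,0]]]' 0.36
python3 -m pendant '[[[-0.7,0,0,0],[-0.3,0,0,0],[0,0,0,0],[0,0,0,0],[0,0,0,0],[0,0,0,0],[0,0,0,0],[0,0,0,0],[0,0,0,0],[0,0,0,0]]]' -0.06
python3 - <<'E'
from h import *
import pickle
im,s=snap("wrist","w7"); cv2.imwrite("pics/w7b.png",cv2.resize(im,None,fx=1.5,fy=1.5))
pickle.dump(s,open("w7.pkl","wb"));print(s['tool_pos'],s['tcp_rot'])
E
```

```text
time: 13.88
tool_pos: [495.2, 238.3, 128.3]
tcp_rot: [-180.0, 0.2, -14.7]
ft_force: [-0.6, 0.0, 0.1]
finger_gap: 58.2
time: 14.72
tool_pos: [476.4, 243.9, 131.7]
tcp_rot: [-179.8, 0.1, -14.6]
ft_force: [-0.6, 0.4, -0.2]
finger_gap: 40.3
[476.38008935 243.94534991 131.66484209] [-1.79834404e+02  6.78304250e-02 -1.46271121e+01]
```

View pics/w7b.png

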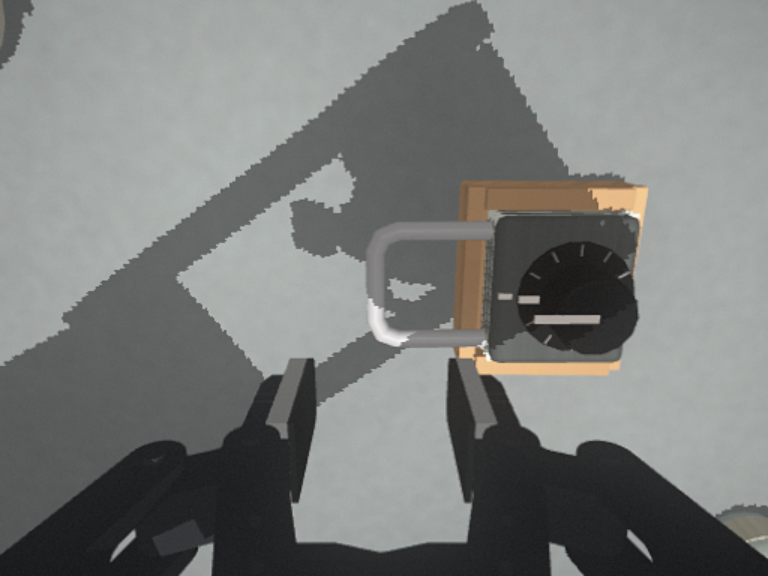

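```bash
python3 - <<'E'
from h import *
import pickle
np.set_printoptions(precision=1,suppress=True)
s=pickle.load(open("w7.pkl","rb"));C=cam("wrist",s)
w=lambda x,y:(x/1.5-.17,y/1.5-.17)
M=R.from_euler('xyz',s['tcp_rot'],degrees=True).as_matrix()
for n,p,z in [("bar",(376,284),35),("bar t",(376,250),35),("bar b",(377,320),35),("U top out",(430,221),35),("U bot out",(420,347),35),("flange c",(577,298),54),("index",(505,297),50),("mark",(529,300),54)]:
    P=onz("wrist",w(*p),z,C=C);print(n,P,M.T@(P-s['tool_pos']))
print(sense()['tool_pos'])
E
```

```text
bar [473.3 245.4  35. ] [-3.2 -0.3 96.7]
bar t [477.7 261.8  35. ] [ -3.2 -17.3  96.7]
bar b [469.  227.1  35. ] [-2.8 18.4 96.6]
U top out [505.6 268.9  35. ] [ 22.1 -31.2  96.7]
U bot out [486.3 207.5  35. ] [18.9 33.  96.5]
flange c [560.5 222.2  54. ] [87.   0.  77.6]
index [530.2 229.1  50. ] [55.9  1.  81.6]
mark [539.7 226.6  54. ] [65.7  1.  77.6]
[476.3 244.  131.6]
```

```bash
python3 -m pendant '[[[-0.15,0.02,0.5,0],[0,0,0.9,0],[0,0,0.9,0],[0,0,0.9,0],[0,0,0.7,0],[0,0,0.5,0],[0,0,0.3,0],[0,0,0.2,0],[0,0,0.1,0],[0,0,0,0]]]'
python3 - <<'E'
from h import *
im,s=snap("wrist","w8"); cv2.imwrite("pics/w8b.png",cv2.resize(im,None,fx=1.5,fy=1.5));print(s['tool_pos'],s['tcp_rot'])
E
```

```text
time: 15.6
tool_pos: [471.7, 244.7, 23.8]
tcp_rot: [-179.8, 0.1, -14.6]
ft_force: [-0.5, 0.3, -0.0]
finger_gap: 40.2
[471.6841887  244.65148365  23.84865971] [-1.79826814e+02  7.06137673e-02 -1.46288133e+01]
```

View pics/w8b.png

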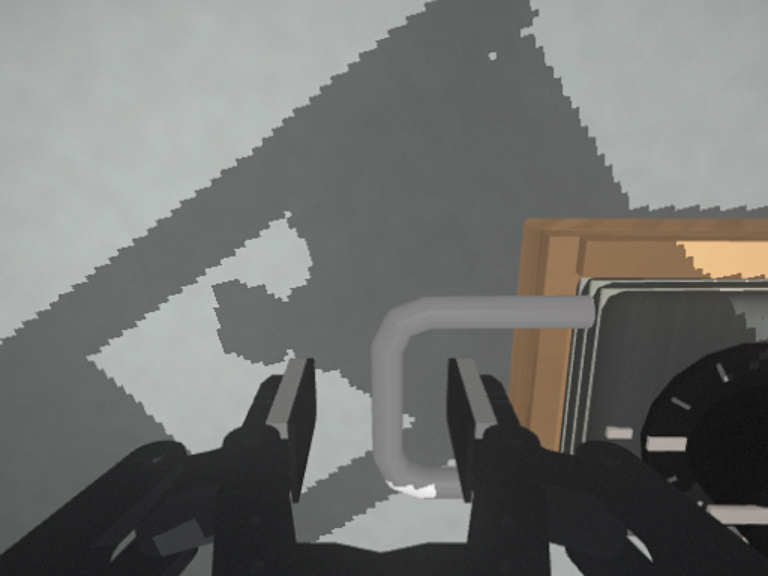

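```bash
python3 -m pendant '[[[0.03,0,0.2,0],[0,0,0.15,0],[0,0,0,0],[0,0,0,0],[0,0,0,0],[0,0,0,0],[0,0,0,0],[0,0,0,0],[0,0,0,0],[0,0,0,0]]]' -1 60
python3 -m pendant '[[[-0.2,0,0,0],[-0.2,0,0,0],[-0.2,0,0,0],[-0.2,0,0,0],[-0.2,0,0,0],[-0.1,0,0,0],[-0.1,0,0,0],[0,0,0,0],[0,0,0,0],[0,0,0,0]]]'
python3 - <<'E'
from h import *
im,s=snap("wrist","w9"); cv2.imwrite("pics/w9b.png",cv2.resize(im,None,fx=1.5,fy=1.5));print(s['tool_pos'],s['tcp_rot'],s['ft_force'])
E
```

```text
time: 16.48
tool_pos: [474.3, 245.5, 19.0]
tcp_rot: [-179.7, -0.1, -14.6]
ft_force: [-0.0, -0.4, -2.0]
finger_gap: 6.7
time: 17.32
tool_pos: [449.4, 252.2, 19.6]
tcp_rot: [-179.6, -0.3, -14.6]
ft_force: [1.3, -1.0, -3.0]
finger_gap: 6.7
[449.43972878 252.16255139  19.62185533] [-179.61674058   -0.28992047  -14.60343664] [ 1.34047186 -1.03388709 -2.97643384]
```

View pics/w9b.png

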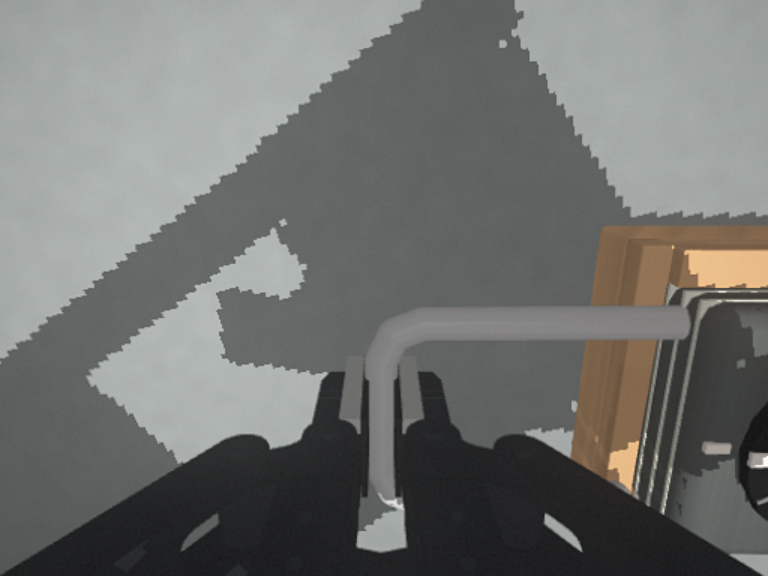

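```bash
python3 -m pendant '[[[-0.1,0,0,0],[-0.1,0,0,0],[-0.1,0,0,0],[0,0,0,0],[0,0,0,0],[0,0,0,0],[0,0,0,0],[0,0,0,0],[0,0,0,0],[0,0,0,0]]]'
python3 - <<'E'
from h import *
im,s=snap("wrist","w10"); cv2.imwrite("pics/w10b.png",cv2.resize(im,None,fx=1.5,fy=1.5));print(s['tool_pos'],s['tcp_rot'],s['ft_force'])
E
```

```text
time: 18.2
tool_pos: [448.4, 253.3, 21.1]
tcp_rot: [-179.4, -0.8, -14.7]
ft_force: [1.8, -0.1, -2.6]
finger_gap: 6.6
[448.39614348 253.30227574  21.07546043] [-179.44865278   -0.78473524  -14.71106641] [ 1.77773925 -0.12928828 -2.60893134]
```

View pics/w10b.png

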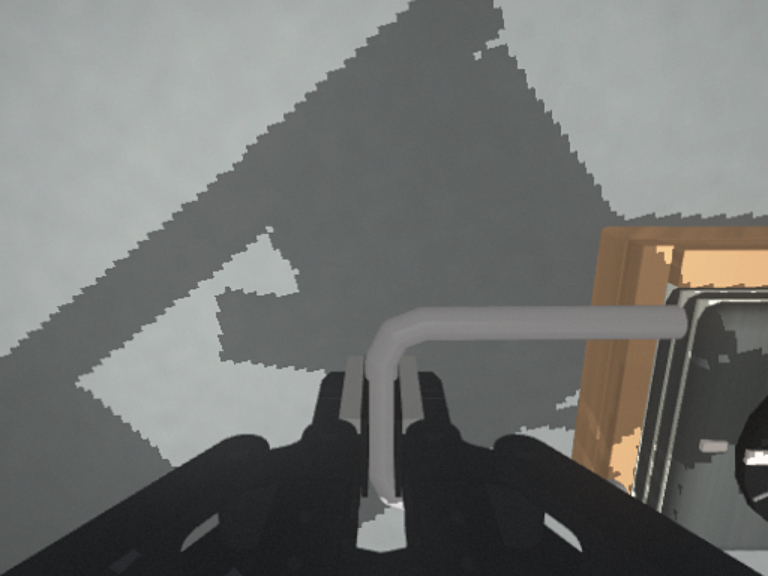

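```bash
python3 -m pendant '[[[0,0,-0.3,0],[0,0,-0.5,0],[0.03,0,-0.5,0],[0.05,0,-0.5,0],[0.08,0,-0.5,0],[0.1,0,-0.5,0],[0,0,0,0],[0,0,0,0],[0,0,0,0],[0,0,0,0]]]'
python3 - <<'E'
from h import *
im,s=snap("wrist","w11"); cv2.imwrite("pics/w11b.png",cv2.resize(im,None,fx=1.5,fy=1.5));print(s['tool_pos'],s['tcp_rot'],s['ft_force'],s['wrist_torque'])
im,s=snap("scene","s11"); crop(im,270,100,400,220,5,"s11c")
E
```

```text
time: 19.08
tool_pos: [454.0, 250.3, 79.6]
tcp_rot: [-179.5, -1.0, -14.7]
ft_force: [0.8, -0.5, -3.6]
finger_gap: 6.5
[454.02715057 250.2673017   79.609644  ] [-179.49600883   -0.96245968  -14.71518962] [ 0.77735931 -0.50791849 -3.5775854 ] [-0.09000285 -0.04152881 -0.05626021]
```

View pics/w11b.png

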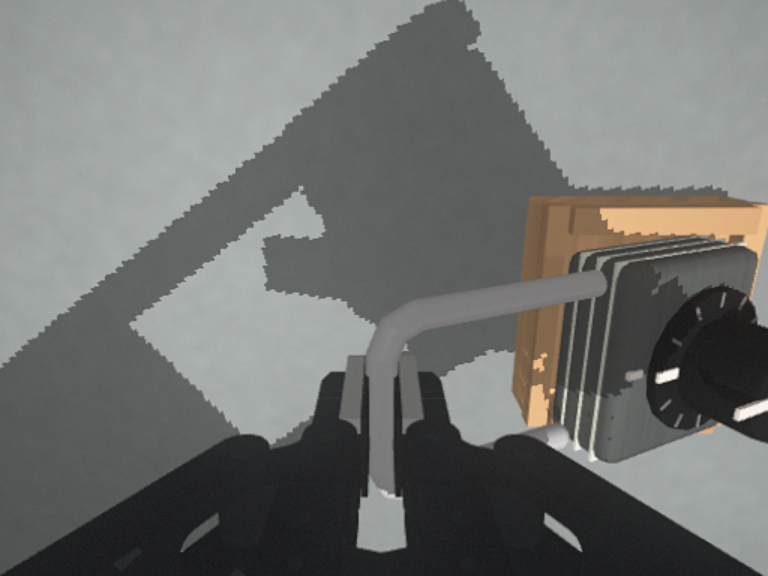

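View pics/s11c.png

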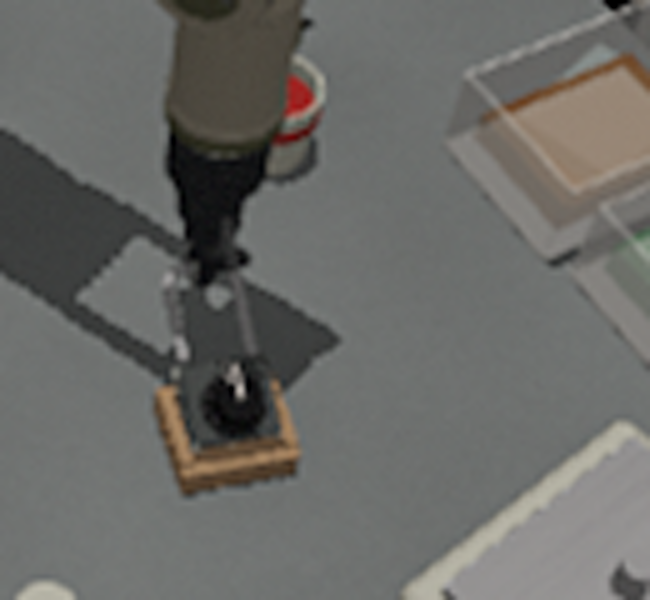

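```bash
python3 -m pendant '[[[0.12,0,-0.5,0],[0.15,0,-0.5,0],[0.2,0,-0.5,0],[0.2,0,-0.5,0],[0.2,0,-0.5,0],[0.2,0,-0.5,0],[0,0,-0.5,0],[0,0,-0.5,0],[0,0,-0.5,0],[0,0,-0.5,0]]]'
python3 -m pendant '[[[0,0,-0.5,0],[0,0,-0.7,0],[0,0,-0.8,0],[0,0,-0.8,0],[0,0,-0.8,0],[0,0,-0.8,0],[0,0,-0.8,0],[0,0,-0.6,0],[0,0,-0.3,0],[0,0,0,0]]]'
python3 - <<'E'
from h import *
im,s=snap("wrist","w12"); cv2.imwrite("pics/w12b.png",cv2.resize(im,None,fx=1.5,fy=1.5));print(s['tool_pos'],s['tcp_rot'],s['ft_force'],s['wrist_torque'])
im,s=snap("scene","s12"); crop(im,270,80,400,200,5,"s12c")
E
```

```text
time: 20.02
tool_pos: [472.4, 243.0, 186.6]
tcp_rot: [-179.7, -0.6, -14.7]
ft_force: [0.2, 0.5, -6.1]
finger_gap: 6.5
time: 20.85
tool_pos: [468.8, 243.1, 321.9]
tcp_rot: [-179.7, -0.6, -14.6]
ft_force: [0.2, 1.1, -4.9]
finger_gap: 6.5
[468.80263052 243.08577387 321.93128317] [-179.65436121   -0.63302315  -14.62089041] [ 0.23090602  1.1039395  -4.85584034] [0.09817526 0.18182496 0.01692541]
```

View pics/w12b.png

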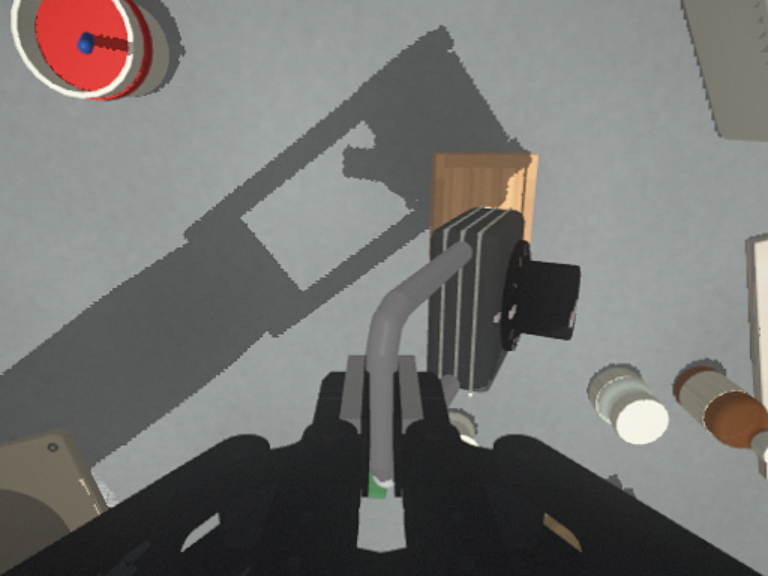

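View pics/s12c.png

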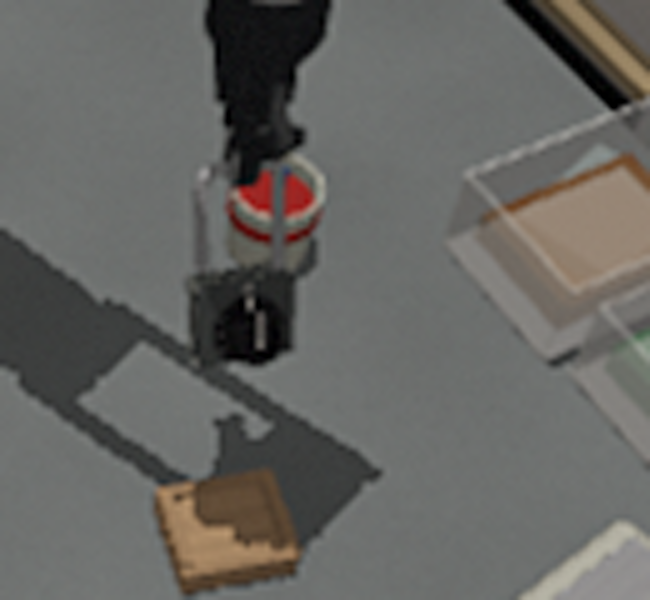

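```bash
python3 -m pendant '[[[0.06,0.2,0,0],[0.12,0.4,0,0],[0.18,0.6,0,0],[0.23,0.75,0,0],[0.23,0.75,0,0],[0.23,0.75,0,0],[0.23,0.75,0,0],[0.23,0.75,0,0],[0.23,0.75,0,0],[0.23,0.75,0,0]]]'
python3 -m pendant '[[[0.23,0.75,0,0],[0.23,0.75,0,0],[0.23,0.75,0,0],[0.23,0.75,0,0],[0.23,0.75,0,0],[0.23,0.75,0,0],[0.23,0.75,0,0],[0.23,0.75,0,0],[0.23,0.75,0,0],[0.23,0.75,0,0]]]'
python3 - <<'E'
from h import *
plan((489,-243,325),step=15)
E
```

```text
time: 21.78
tool_pos: [469.1, 95.5, 309.4]
tcp_rot: [179.7, 0.3, -14.5]
ft_force: [0.2, 0.0, -5.1]
finger_gap: 6.5
time: 22.62
tool_pos: [467.0, -80.9, 302.0]
tcp_rot: [179.3, 1.0, -14.9]
ft_force: [-0.4, 0.4, -6.6]
finger_gap: 7.0
at [467.  -80.9 302. ] yaw -14.9 delta [  22.  -162.1   23. ] rows 12
[0.26, 0.63, -0.1, 0.0] [0.26, 0.63, -0.1, 0.0] [0.26, 0.63, -0.1, 0.0] [0.26, 0.63, -0.1, 0.0] [0.26, 0.63, -0.1, 0.0] [0.26, 0.63, -0.1, 0.0] [0.26, 0.63, -0.1, 0.0] [0.26, 0.63, -0.1, 0.0] [0.26, 0.63, -0.1, 0.0] [0.26, 0.63, -0.1, 0.0] [0.26, 0.63, -0.1, 0.0] [0.26, 0.63, -0.1, 0.0]
```

```bash
python3 -m pendant '[[[0.29,0.75,-0.1,0],[0.29,0.75,-0.15,0],[0.29,0.75,-0.15,0],[0.29,0.7,-0.15,0],[0.29,0.65,-0.15,0],[0.26,0.6,-0.15,0],[0.26,0.55,-0.15,0],[0.22,0.5,-0.15,0],[0.2,0.45,-0.15,0],[0.15,0.4,-0.15,0]]]'
python3 -m pendant '[[[0.15,0.35,0,0],[0.1,0.3,0,0],[0.1,0.2,0,0],[0.05,0.1,0,0],[0,0,0,0],[0,0,0,0],[0,0,0,0],[0,0,0,0],[0,0,0,0],[0,0,0,0]]]'
python3 - <<'E'
from h import *
plan((489,-243,325),step=15)
im,s=snap("wrist","w13"); cv2.imwrite("pics/w13b.png",cv2.resize(im,None,fx=1.5,fy=1.5));print(s['tool_pos'],s['tcp_rot'],s['ft_force'],s['wrist_torque'])
im,s=snap("scene","s13"); crop(im,150,90,300,240,4,"s13c")
E
```

```text
time: 23.45
tool_pos: [474.7, -228.9, 324.5]
tcp_rot: [179.2, 1.9, -15.5]
ft_force: [-0.2, 0.0, -6.0]
finger_gap: 6.2
time: 24.28
tool_pos: [477.8, -251.2, 324.3]
tcp_rot: [179.2, 1.9, -15.4]
ft_force: [0.4, -0.1, -4.3]
finger_gap: 6.6
at [ 477.8 -251.2  324.3] yaw -15.4 delta [11.2  8.2  0.7] rows 1
[0.43, -0.55, -0.03, 0.0] 
[ 477.82155377 -251.23111443  324.32065477] [179.23594094   1.91768842 -15.40185239] [ 0.39702228 -0.11556451 -4.29709972] [ 0.05347322  0.19916176 -0.01673916]
```

View pics/w13b.png

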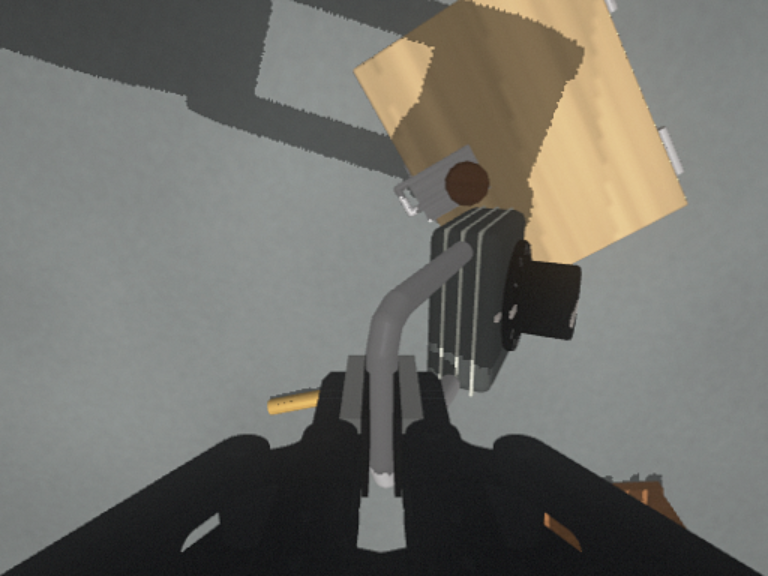

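View pics/s13c.png

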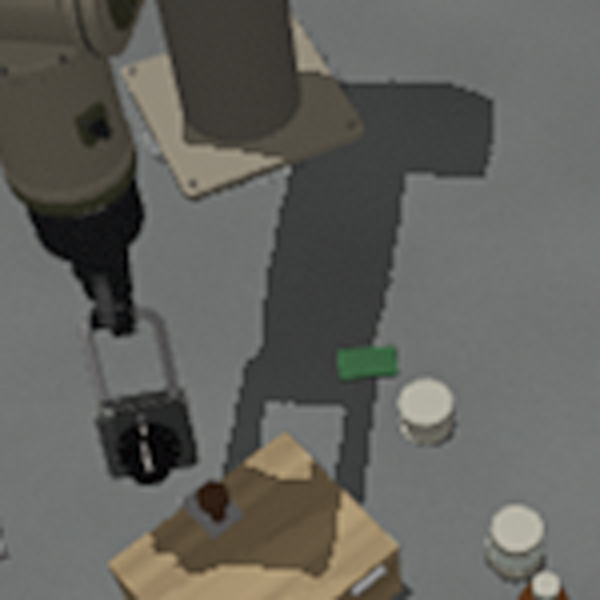

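```bash
python3 - <<'E'
from h import *
np.set_printoptions(precision=1,suppress=True)
s=sense();C=cam("wrist",s)
M=R.from_euler('xyz',s['tcp_rot'],degrees=True).as_matrix()
b=s['tool_pos']+M@[0,0,-16]
print("staple",onz("wrist",(406/1.5,203/1.5),55,C=C),"bar",b)
print(M.T@(np.array([489,-242,b[2]])-b))
E
```

```text
staple [ 489.9 -246.4   55. ] bar [ 478.4 -251.3  340.4]
[  7.8 -11.7  -0.4]
```

```bash
python3 -m pendant '[[[0.1,-0.1,0,0],[0.1,-0.1,0,0],[0.1,-0.1,0,0],[0.1,-0.1,0,0],[0.05,-0.05,0,0],[0,0,0,0],[0,0,0,0],[0,0,0,0],[0,0,0,0],[0,0,0,0]]]'
python3 -m pendant '[[[0,0,0,0],[0,0,0,0],[0,0,0,0],[0,0,0,0],[0,0,0,0],[0,0,0,0],[0,0,0,0],[0,0,0,0],[0,0,0,0],[0,0,0,0]]]'
python3 - <<'E'
from h import *
s0=sense()
i1,s=snap("wrist","w14")
for k in range(4): i2,s2=snap("wrist","w15")
print(s0['tool_pos'],s2['tool_pos'],s2['qd'].round(2),s2['ft_force'],s2['finger_gap'])
d=cv2.absdiff(i1,i2)[100:260]; print("max diff",d.max(),(d>25).sum())
C=cam("wrist",s2);M=R.from_euler('xyz',s2['tcp_rot'],degrees=True).as_matrix()
print("bar",s2['tool_pos']+M@[0,0,-16])
snap("top","t15"); cv2.imwrite("pics/w15b.png",cv2.resize(i2,None,fx=1.5,fy=1.5))
im,_=snap("scene","s15"); crop(im,120,90,340,260,3.5,"s15c")
E
```

```text
time: 25.22
tool_pos: [490.4, -244.0, 323.9]
tcp_rot: [179.2, 1.9, -15.4]
ft_force: [1.6, -0.1, -5.3]
finger_gap: 6.7
time: 26.05
tool_pos: [490.1, -244.2, 324.0]
tcp_rot: [179.2, 1.9, -15.4]
ft_force: [-0.6, -0.8, -5.3]
finger_gap: 6.6
[ 490.10853433 -244.24460945  324.00726043] [ 490.11044375 -244.23823104  323.99054677] [ 0.03 -0.04 -0.02  0.03 -0.   -0.03] [-0.06577953  0.47251026 -5.72444788] 6.3304021694390675
max diff 14 0
bar [ 490.67925329 -244.17216184  339.98029632]
```

View pics/w15b.png

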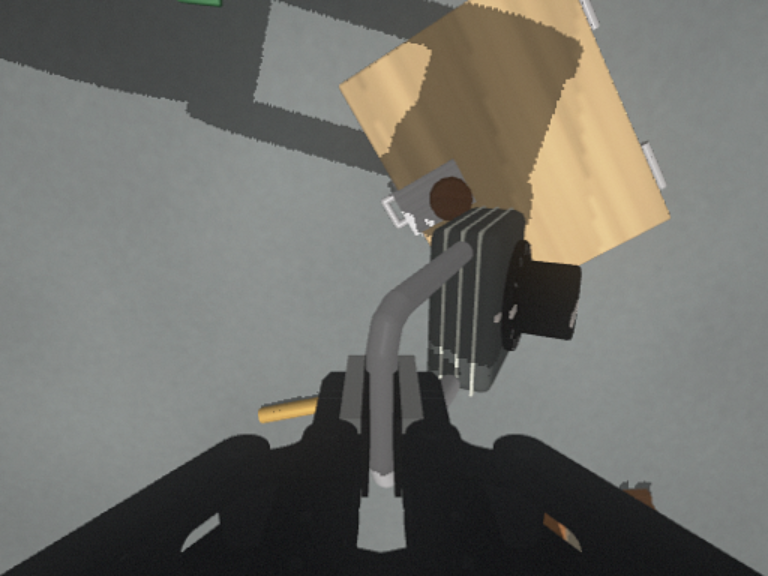

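View pics/s15c.png

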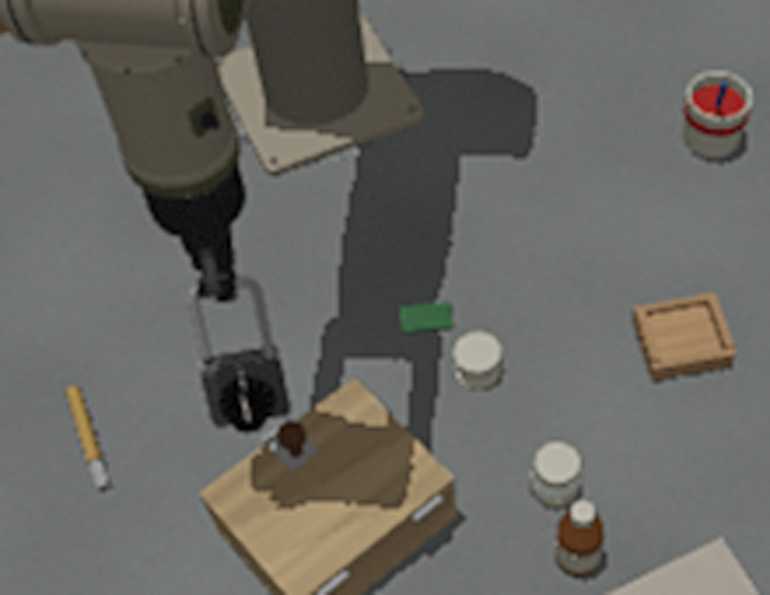

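View pics/t15.png

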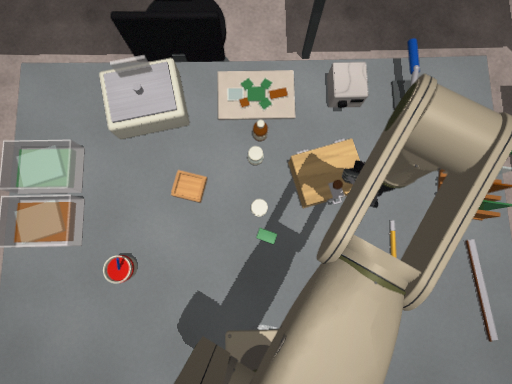

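```bash
python3 -c "
from bench import *
print(hand_in()); s=sense(); print(s['time'],s['tool_pos'],s['finger_gap'],s['ft_force'])"
```

```text
the job is handed in; nothing more can be done
None
the job is handed in; nothing more can be done
```

The whole job was done and handed in at about 26 s of the 72 s allowed. `hand_in()` reports no verdict, so the result below rests on my own last checks.

- **Lid:** I pushed it shut with closed fingertips at well under the slam speed. Contact ended at z = 88 mm with 18 N of push, and it looks flat in the scene view.
- **Dial:** I turned it about 59° clockwise. Its mark stood within about 3° of the index after release.
- **Shackle:** I pulled it about 27 mm, which takes up the lock's roughly 2–3 mm of play in the cradle, and it then stopped. The short leg can be seen clear of the body.
- **Final hold:** The lock hangs by the shackle at a 60 N grip setting, with the wrist reading about 5 N.
    - **Position:** The bar is at about (491, -244, 340) mm. I located the staple at about (490, -246, 55) mm.
    - **Stillness:** Successive wrist pictures showed no movement.
    - **Surroundings:** The cradle is empty, and the bystanders in view look unmoved.

**Disagreements between readings:**
- The top and wrist views of the lock differed by 4–7 mm, and I relied on the close wrist view.
- My first top-view estimate of the staple was about 15 mm off and was corrected from the wrist view.
- One cross-view estimate of the lid corner's height (182 against 210 mm) was dropped as inconsistent.
- The lock hangs roughly 25° off vertical, held by friction in the grip.
- The tool had drifted to a tilt of about 2°.

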